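Snap the lens arm onto the bench magnifier stand

TASK

Fit the loose lens arm onto the stand: slide its square tube mouth first over the stand's stub arm, with the round hole on the same side as the stub's spring button. The button blocks the tube, so press it in while you slide the tube's edge over it, then slide on until the button pops out through the hole and locks the arm. Leave the arm resting there and the other things on the bench where they lie.

Things in the scene. Friction and masses are not known exactly. Their poses are not given: they have to be found in the camera images.
- stand: grey stand bolted to the bench: foot 100 x 120 x 10 mm, column 42 x 30 mm up to 88 mm, level square steel stub arm 32 x 32 mm leaving the column along own -y, centre line 62 mm above the bench, free end at own y = -140 mm, last 12 mm tapered to 22 x 22 mm; a 46 mm square collar at own y 0 to -4 mm. Origin: on the bench under the stub's root; own z up
- stub_tip (a point): centre of the stub's free end face, 62 mm above the bench; axes as the stand (own -y points out along the stub)
- stub_button (a point): point on the stub's centre line level with the button, 65 mm in from the free end (own y of the stand -75 mm); fixed to the stand, axes as the stand
- button_face (a point): centre of the spring button's outer face (7 mm across), moves with it. Steel pin 20 mm thick out of the stub's -x side: straight side to 4.5 mm off the stub, then a cone over 5 mm to the face, 9.5 mm off the stub when untouched. A tube edge meeting the straight side is blocked however hard it is pushed; one meeting the cone pushes the button in
- button (a joint): how far the button is pressed in, m: 0 = fully out, 0.0095 = face flush with the stub's side, 0.0105 = end of travel. Spring: 3 N to start, 7.8 N when flush; it springs out by itself
- lens_arm: loose arm, about 0.2 kg: square steel tube 40 x 40 mm outside, 34 x 34 mm inside, 3 mm walls, 120 mm long along own y, open at its +y end; the plugged -y end carries a 72 mm lens ring; overall 204 mm. Lies flat. Origin: centre of the tube's underside, half way along the 120 mm; own z up. Fitted, its axes point as the stand's
- tube_mouth (a point): centre of the tube's open end (own y = +60 mm, 20 mm above the underside); axes as the arm. Its 3 mm edge meets the button's cone as soon as the button is pressed level with the tube's outer face, for instance by a finger pad lying half on the tube and half on the button; pushed on from there the tube presses the button the rest of the way (up to about 20 N)
- tube_hole (a point): point on the tube's centre line level with the round 24 mm hole for the button, which is cut in the wall on the arm's own -x side, 35 mm from the open end; axes as the arm. Locked, this point lies at stub_button
- tube_grip (a point): near the centre of mass, own y = -20 mm, on the tube's centre line, a good place to grip across the 40 mm width
- tool_tin: bystander: empty food tin, 73 mm across, 100 mm high
- loupe: bystander: black and white stand loupe, 42 mm across, 40 mm high
- brush_small: bystander: flat dusting brush, 184 x 33 x 13 mm
- chisel_fine: bystander: small chisel with a handle, 140 x 19 x 19 mm
- hammer: bystander: hammer, 266 x 85 x 26 mm
- find_1: bystander: stone, 40 x 51 x 25 mm

How it is judged:
By the outcome, as a careful person would: the job done as asked, in the order asked, and still so for the second after the job is handed in, with the robot touching nothing.
It also fails if it takes over 53 s, if anything falls off the work surface, if the arm or the gripper's body presses on something with over 40 N, if the wrist force passes 120 N, or if a joint passes its speed limit or range.

ROBOT

A 7-joint arm with a two-finger parallel gripper is mounted at the origin on a cart in front of the work surface, level with it; the furniture and walls round the work are solid. World frame = base frame: x ahead of the robot, y to its left, z up, the work surface at z = 0. Lengths are in m, angles in degrees, forces in N, time in s.
With the tool pointing down it reaches from about 0.35 to 0.9 m from the base axis. Payload 8.1 kg.
Tool frame: the origin (TCP) lies midway between the tips of the shut fingers; the grasp point (between the pads) lies 19 mm behind it (r.pinch_z is the distance from the TCP to the grasp point, in m); z points along the fingers, y is the line along which they close (so a half turn about z gives the same grasp; the last joint's range is limited). The gripper opens to 85 mm and grips with 20 to 120 N. Pads are 22 mm wide; open, the fingers measure 114 mm over their backs; the gripper's body (76 mm by 85 mm) begins 54 mm behind the grasp point. The pads swing forward as they close: fully open they stand 13 mm farther back than shut.
Start: joints at [-78.759, 24.895, 1.432, 90.138, -0.665, 64.973, -4.303], TCP at [0.184, 0.597, 0.231] pointing down, gripper open.
Joint ranges: [-149.89, 149.89], [-25.12, 119.58], [-72.63, 75.52], [4.76, 147.25], [-75.54, 255.54], [6.69, 114.76], [-157.13, 157.13]. Speed limits (degrees/s): [127.2, 127.2, 172.46, 172.46, 180, 180, 180].

INTERFACE

Orientations are given as a 3x3 rotation matrix whose columns are the frame's x, y, z axes.
In Python, from cell import telemetry, viewer, r gives the robot as it stands. The module is installed in compiled form; this text tells all that it offers.
- The arm moves only by the shell command python3 -m jog 'ROWS' [OPENING]. ROWS is a JSON object of lists of equal length, an entry for each row: "linear": the shift along the world's x, y, z as a fraction of full scale, a list of three; "twist": the turn, a rotation vector about the world's x, y, z as a fraction of full scale, a list of three. A call has 1 to 10 rows; each row shifts and turns the commanded pose from where the row before left it; what a row does not reach is not made up. Full scale, the value 1, is 40 mm for a shift and 0.12 rad for a turn. A row lasts 1/12 s, in which the tool goes at most 41.7 mm and 7.16 degrees, less where a joint would pass 70% of its speed; a pose out of reach is approached as far as the arm can. A call with a number of a shift or a turn outside -1 to 1 is refused whole. A call with a gripper value outside its range is refused whole. OPENING is the opening, from 0 (shut) to 1 (fully open), set as the call begins (- or left out, the last holds). The fingers move at their own pace and stop on an object; the grip force is fixed at half the most. Time passes only in rows, so rows that do not move let the fingers close. It gives the time, the measured TCP pose, the force, the opening and the grip force at its end, in the units of the state.
- telemetry.state(): the state, without advancing time (a new reading comes with each control period).
- viewer.grab_frame(name): name is "scene" or "side" or "wrist"; returns a dict with "image" (384x512x3 uint8, red, green, blue), "mtx" (3x3 intrinsics, pixels), "T" (4x4, takes a point from camera to world coordinates); the wrist camera has in their place "hand_eye" (4x4, takes a point from camera to tool coordinates, whose origin is the TCP and whose axes are the flange's). Camera axes: x right, y up, looking along -z (the intrinsics and any distortion apply to the point x, -y, -z); pixel columns grow to the right and rows downward; lengths in m; the calibration is good to about 2 mm. The wrist camera is an equidistant fisheye: a pixel r from the principal point sees the ray r / f radians off the axis. A picture is of the moment at which its call begins: read the wrist's pose just before it. There is no depth.
- r.close_job(): hands the job in; it is judged then, once.
The state is a dict: "clock": time; "q": joint angles; "joint_velocities": joint speeds; "joint_efforts": joint torques, N m; "tool_pos": TCP position; "tool_rot": TCP orientation; "contact_force": force on the tool from outside, world axes, zero at the start; "torque": the same for the moment, N m; "gripper_width": finger opening in m; "gripper_force": force on a finger pad.
Only numpy, scipy, OpenCV 4.12 (cv2) and the standard library are available. Lean on these libraries where they do the work, as an engineer would, in place of code of your own. Each camera call takes 0.05 s, during which the arm holds its last target. There are 200 camera calls.

## Working session

There is one attempt and no reset: what is moved stays moved. The work goes in short steps, Python scripts to look and compute and a shell command to move; the robot and the scene stay as the last step left them, time stands still between calls to the robot, and variables do not carry over. Pictures are saved under pics/ and viewed, at most 10 in all, crops included, and the job is handed in when it is done.

```bash
mkdir -p pics; cat > h.py <<'E'
from cell import telemetry, viewer, r
import numpy as np, cv2
def grab(n,save=None):
    s=telemetry.state(); f=viewer.grab_frame(n)
    im=cv2.cvtColor(np.asarray(f["image"]),cv2.COLOR_RGB2BGR)
    if save: cv2.imwrite("pics/"+save,im)
    return s,f,im
def ray(s,f,u,v):
    K=np.array(f["mtx"])
    if "T" in f:
        T=np.array(f["T"]); d=np.array([(u-K[0,2])/K[0,0],-(v-K[1,2])/K[1,1],-1])
    else:
        Tt=np.eye(4);Tt[:3,:3]=s["tool_rot"];Tt[:3,3]=s["tool_pos"];T=Tt@np.array(f["hand_eye"])
        a=np.array([(u-K[0,2])/K[0,0],(v-K[1,2])/K[1,1]]);t=np.linalg.norm(a)
        d=np.array([a[0]/t*np.sin(t),-a[1]/t*np.sin(t),-np.cos(t)])
    return T[:3,3],T[:3,:3]@d/np.linalg.norm(d)
def plane(s,f,u,v,z):
    o,d=ray(s,f,u,v); return o+d*(z-o[2])/d[2]
def proj(s,f,p):
    K=np.array(f["mtx"])
    if "T" in f: T=np.array(f["T"])
    else:
        Tt=np.eye(4);Tt[:3,:3]=s["tool_rot"];Tt[:3,3]=s["tool_pos"];T=Tt@np.array(f["hand_eye"])
    c=T[:3,:3].T@(np.asarray(p)-T[:3,3]); x=np.array([c[0],-c[1]]);z=-c[2]
    if "T" in f: a=x/z
    else:
        n=np.linalg.norm(x);a=x/n*np.arctan2(n,z)
    return a*[K[0,0],K[1,1]]+[K[0,2],K[1,2]]
E
python3 - <<'E'
from h import *
ims=[]
for n in("scene","side","wrist"):
    s,f,im=grab(n,n+"0.png");ims.append(im);print(n,{k:np.round(np.array(f[k]),3).tolist() for k in f if k!="image"})
print(s, r.pinch_z)
E
```

```text
scene {'mtx': [[380.308, 0.0, 253.565], [0.0, 380.308, 193.342], [0.0, 0.0, 1.0]], 'T': [[0.591, 0.547, -0.593, 0.066], [-0.806, 0.395, -0.44, -0.259], [-0.006, 0.738, 0.674, 0.651], [0.0, 0.0, 0.0, 1.0]]}
side {'mtx': [[387.437, 0.0, 250.665], [0.0, 387.437, 190.338], [0.0, 0.0, 1.0]], 'T': [[-0.901, 0.299, -0.315, 0.302], [-0.434, -0.618, 0.655, 0.671], [0.001, 0.727, 0.687, 0.667], [0.0, 0.0, 0.0, 1.0]]}
wrist {'mtx': [[297.319, 0.0, 253.932], [0.0, 297.319, 190.159], [0.0, 0.0, 1.0]], 'hand_eye': [[0.0, 0.952, 0.306, 0.077], [1.0, -0.0, -0.0, 0.001], [-0.0, 0.306, -0.952, -0.143], [0.0, 0.0, 0.0, 1.0]]}
{'clock': 0.1, 'q': array([-78.75951729,  24.9320582 ,   1.43034508,  90.182338  ,
        -0.66320547,  64.97408432,  -4.30335531]), 'joint_velocities': array([ 0.00288876, -0.1067101 , -0.07499681, -0.13342951,  0.07573736,
        0.0246353 ,  0.03319364]), 'joint_efforts': array([ 3.17329403e-03, -6.71759677e+01,  1.02847785e+00, -3.16904497e+01,
        1.58616132e-02,  7.23688980e-03, -2.74435843e-05]), 'tool_pos': array([0.1838953 , 0.59687054, 0.23061917]), 'tool_rot': array([[-9.55678304e-01,  2.94412817e-01, -2.70369596e-04],
       [ 2.94412905e-01,  9.55677328e-01, -1.37346435e-03],
       [-1.45979414e-04, -1.39219038e-03, -9.99999020e-01]]), 'contact_force': array([ 0.30599204, -0.13798547, -0.65301996]), 'torque': array([-0.0093455 , -0.06195983, -0.00237621]), 'gripper_force': 0.0, 'gripper_width': 0.08531502227794772} 0.0187
```

View pics/scene0.png

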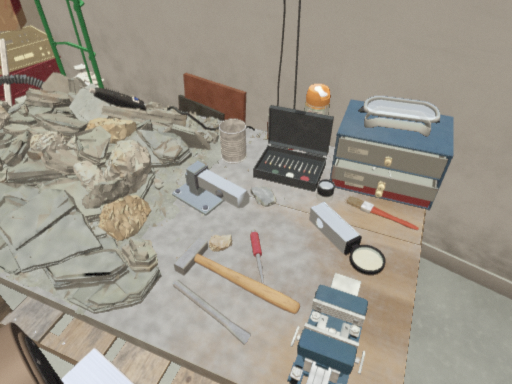

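View pics/side0.png

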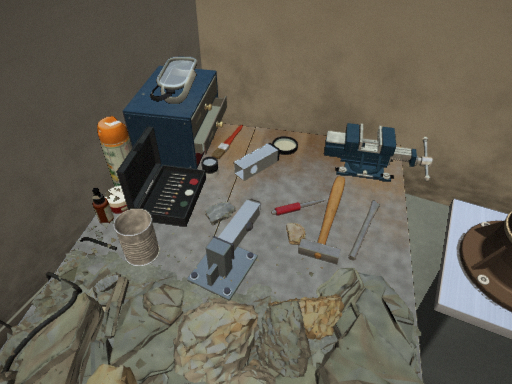

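View pics/wrist0.png

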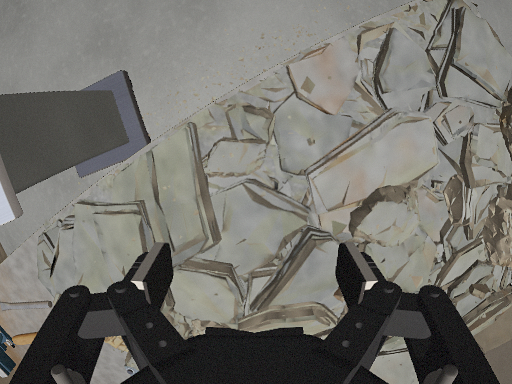

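The scene view shows the stand with its foot at (200,195) and stub tip at (242,197). The lens arm's tube runs (315,215)-(350,245), with its ring at (367,260). In the side view the stub tip is at (253,207) and the tube at (257,162). I'll zoom in on both.

```bash
python3 - <<'E'
import cv2,numpy as np
a=cv2.imread("pics/scene0.png");b=cv2.imread("pics/side0.png")
def c(im,x,y,w,h,k): return cv2.resize(im[y:y+h,x:x+w],None,fx=k,fy=k,interpolation=cv2.INTER_CUBIC)
o=np.zeros((600,800,3),np.uint8)
o[:300,:400]=c(a,165,145,100,75,4)
o[:300,400:]=c(a,295,195,100,75,4)
o[300:,:400]=c(b,185,190,100,75,4)
o[300:,400:]=c(b,215,125,100,75,4)
cv2.imwrite("pics/z0.png",o)
E
```

```text
(no output)
```

View pics/z0.png

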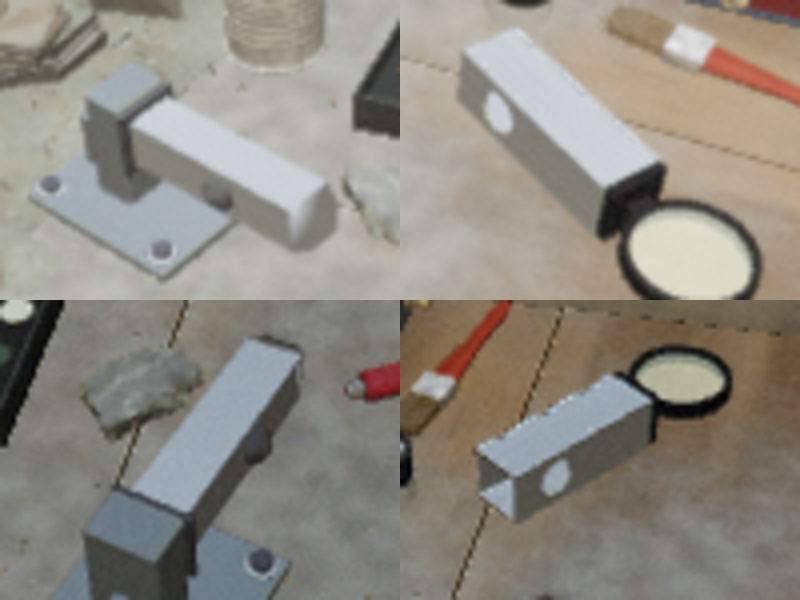

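The hole faces the same way as the button, towards the robot. In the side view the mouth's top corners are at (234,162) and (244,168). I'll compute poses from the corners.

```bash
python3 - <<'E'
from h import *
A=grab("scene")[:2];B=grab("side")[:2]
def pr(n,C,pts,z):
    P=np.array([plane(*C,u,v,z) for u,v in pts]);print(n,np.round(P[:,:2],4).tolist());return P
# order: mouthL, mouthR, endL, endR (near-robot side first)
for n,C,pts in(("tube sc",A,[(310.5,207.5),(324.5,202),(347.5,242),(360.75,236.25)]),("tube sd",B,[(244.5,168.25),(234.5,162.5),(278.75,150),(268.75,143.75)])):
    P=pr(n,C,pts,.04);m=(P[0]+P[1])/2;e=(P[2]+P[3])/2;d=m-e;print(" mouth",m,"end",e,"len",np.linalg.norm(d),"ang of +y",np.degrees(np.arctan2(d[1],d[0])),"w",np.linalg.norm(P[0]-P[1]),np.linalg.norm(P[2]-P[3]))
for n,C,pts in(("stub sc",A,[(237.5,197.5),(247,190),(197.5,175),(207.5,169.25)]),("stub sd",B,[(260,203.75),(247.5,200),(233.25,243.25),(218.25,238.25)])):
    P=pr(n,C,pts,.078);m=(P[0]+P[1])/2;e=(P[2]+P[3])/2;d=e-m;print(" tip",m,"root",e,"len",np.linalg.norm(d),"ang of +y",np.degrees(np.arctan2(d[1],d[0])),"w",np.linalg.norm(P[0]-P[1]),np.linalg.norm(P[2]-P[3]))
# column back/ foot bolts scene: (177.5,191),(205.5,207.5) side (250.5,255)
print("bolts",[plane(*A,u,v,.012)[:2] for u,v in((177.5,191),(205.5,207.5))],plane(*B,250.5,255,.012)[:2])
# button by two views: scene (219,193), side(250,222)
o,d=ray(*A,219,193);p,e=ray(*B,250,222)
t=np.linalg.lstsq(np.c_[d,-e],p-o,rcond=None)[0];print("button",o+d*t[0],p+e*t[1])
E
```

```text
tube sc [[0.6401, 0.0062], [0.6749, -0.011], [0.5959, -0.1077], [0.6268, -0.1233]]
 mouth [ 0.65749819 -0.00242088  0.04      ] end [ 0.61137477 -0.11549825  0.04      ] len 0.12212232119905377 ang of +y 67.80981658220286 w 0.03883835547086217 0.03458524703963578
tube sd [[0.6381, 0.0075], [0.6711, -0.0017], [0.5897, -0.099], [0.6247, -0.1128]]
 mouth [0.65460367 0.00291738 0.04      ] end [ 0.60721178 -0.10589729  0.04      ] len 0.11868707547490061 ang of +y 66.46550174699613 w 0.0343319516052535 0.037598477402512195
stub sc [[0.5374, 0.1359], [0.5695, 0.1338], [0.5434, 0.2605], [0.5736, 0.2557]]
 tip [0.55346651 0.13487766 0.078     ] root [0.55850801 0.25811951 0.078     ] len 0.12334492023033755 ang of +y 87.65748906912715 w 0.03216228755677986 0.030526326116125706
stub sd [[0.5356, 0.1386], [0.5647, 0.14], [0.5373, 0.2586], [0.5695, 0.2603]]
 tip [0.55015823 0.13931191 0.078     ] root [0.55342599 0.25944146 0.078     ] len 0.12017398416608828 ang of +y 88.44182469437061 w 0.02905840166055941 0.03224958834107597
bolts [array([0.52230895, 0.31838134]), array([0.51918125, 0.22190679])] [0.51676393 0.22433538]
button [0.53393542 0.18729592 0.06659456] [0.53609314 0.18673328 0.06789492]
```

```bash
python3 -m jog '{"linear":[[0.55,-0.84,0],[0.55,-0.84,0],[0.55,-0.84,0],[0.55,-0.84,0],[0.55,-0.84,0],[0.55,-0.84,0],[0.55,-0.84,0],[0.55,-0.84,0],[0.55,-0.84,0],[0.55,-0.84,0]],"twist":[[0,0,-0.7],[0,0,-0.7],[0,0,-0.7],[0,0,-0.7],[0,0,-0.7],[0,0,-0.7],[0,0,-0.7],[0,0,-0.7],[0,0,-0.7],[0,0,-0.7]]}' 1; python3 -m jog '{"linear":[[0.55,-0.84,0],[0.55,-0.84,0],[0.55,-0.84,0],[0.55,-0.84,0],[0.55,-0.84,0],[0.55,-0.84,0],[0.55,-0.84,0],[0.55,-0.84,0],[0.55,-0.84,0],[0.55,-0.84,0]],"twist":[[0,0,-0.7],[0,0,-0.7],[0,0,-0.7],[0,0,-0.7],[0,0,-0.7],[0,0,-0.7],[0,0,-0.7],[0,0,-0.7],[0,0,-0.7],[0,0,-0.7]]}'; python3 -m jog '{"linear":[[0,0,0],[0,0,0]],"twist":[[0,0,0],[0,0,0]]}'
python3 - <<'E'
from h import *
s,f,im=grab("wrist");print(s["tool_pos"],s["tool_rot"][:,1],s["q"])
cv2.imwrite("pics/w1.png",cv2.resize(im,(800,600),interpolation=cv2.INTER_CUBIC))
E
```

```text
clock: 1.08
tool_pos: [0.4047, 0.2595, 0.2316]
tool_rot: [[-0.415, 0.91, 0.0], [0.91, 0.415, 0.001], [0.0, 0.001, -1.0]]
contact_force: [0.6, 0.4, -0.7]
gripper_width: 0.0856
gripper_force: 0.0
clock: 1.92
tool_pos: [0.6248, -0.0762, 0.2313]
tool_rot: [[0.4, 0.917, 0.0], [0.917, -0.4, 0.0], [0.0, 0.0, -1.0]]
contact_force: [0.9, 0.0, 0.3]
gripper_width: 0.0856
gripper_force: 0.0
clock: 2.08
tool_pos: [0.6244, -0.0778, 0.2308]
tool_rot: [[0.401, 0.916, -0.0], [0.916, -0.401, -0.002], [-0.002, 0.0, -1.0]]
contact_force: [0.3, 1.1, -0.5]
gripper_width: 0.0857
gripper_force: 0.0
[ 0.62435936 -0.07779402  0.23084585] [ 9.16089249e-01 -4.00974287e-01  3.30929512e-04] [-21.99390649  28.07653354  36.68622404  91.62864935 -17.76624078
  66.26546448  -4.96477976]
```

View pics/w1.png

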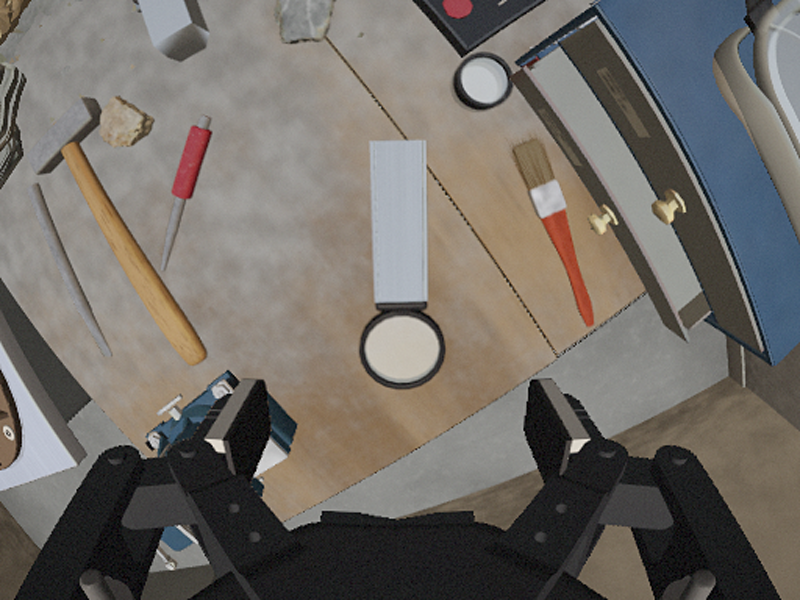

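The wrist view shows the tube straight ahead. Its mouth edge runs (370,141)-(427,139), and its end edge (374,303)-(428,303). The loupe is at (484,80), the brush at (555,230), and the drawer knob at (600,218).

```bash
python3 - <<'E'
from h import *
s,f,im=grab("wrist");k=512/800
R=s["tool_rot"]
P=np.array([plane(s,f,u*k,v*k,.04) for u,v in((370,141),(427,139),(374,303),(428,303))])
m=(P[0]+P[1])/2;e=(P[2]+P[3])/2;d=m-e;L=np.linalg.norm(d);d/=L
ang=np.degrees(np.arctan2(d[1],d[0]));g=m-.08*d
print("mouth",m,"end",e,"L",L,"ang",ang,"grip",g)
ty=np.degrees(np.arctan2(R[1,1],R[0,1]));print("tool y ang",ty,"turn to",ang-90-ty,"shift",g-s["tool_pos"])
x=np.array([d[1],-d[0],0])
for n,u,v,z in(("loupe",484,80,.04),("brush",515,145,.01),("brush2",560,200,.01),("brush3",585,320,.01),("knob",590,220,.04),("drawer",520,75,.06)):
    p=plane(s,f,u*k,v*k,z)-g;print(n,"own x,y rel grip",np.round([p@x,p@d],3))
P=np.array([plane(s,f,u*k,v*k,.073) for u,v in((154,50),(207,33))]);print("stub tip px",P)
E
```

```text
mouth [0.66087209 0.00483157 0.04      ] end [ 0.61457279 -0.10706656  0.04      ] L 0.12109837681960696 ang 67.52203933080101 grip [ 0.63028585 -0.06909056  0.04      ]
tool y ang -23.446625678961336 turn to 0.9686650097623435 shift [ 0.0063716   0.0063077  -0.19079544]
loupe own x,y rel grip [0.061 0.124]
brush own x,y rel grip [0.092 0.078]
brush2 own x,y rel grip [0.131 0.035]
brush3 own x,y rel grip [ 0.163 -0.07 ]
knob own x,y rel grip [0.146 0.023]
drawer own x,y rel grip [0.083 0.126]
stub tip px [[0.53461796 0.14068408 0.073     ]
 [0.57488763 0.1294178  0.073     ]]
```

```bash
python3 -m jog '{"linear":[[0.09,0.17,-0.8],[0,0,-1],[0,0,-1],[0,0,-1],[0,0,-1],[0,0,-0.6],[0,0,-0.3],[0,0,0],[0,0,0]],"twist":[[0,0,0.1],[0,0,0],[0,0,0],[0,0,0],[0,0,0],[0,0,0],[0,0,0],[0,0,0],[0,0,0]]}' 1 && python3 -m jog '{"linear":[[0,0,0],[0,0,0],[0,0,0],[0,0,0],[0,0,0],[0,0,0],[0,0,0],[0,0,0]],"twist":[[0,0,0],[0,0,0],[0,0,0],[0,0,0],[0,0,0],[0,0,0],[0,0,0],[0,0,0]]}' 0
```

```text
clock: 2.93
tool_pos: [0.628, -0.067, 0.0042]
tool_rot: [[0.385, 0.923, 0.0], [0.923, -0.385, 0.0], [0.001, 0.0, -1.0]]
contact_force: [0.7, -1.5, 0.4]
gripper_width: 0.0855
gripper_force: 0.0
clock: 3.6
tool_pos: [0.6289, -0.068, 0.005]
tool_rot: [[0.386, 0.923, 0.003], [0.923, -0.386, 0.0], [0.001, 0.003, -1.0]]
contact_force: [-1.2, -1.0, 8.9]
gripper_width: 0.0393
gripper_force: 61.5
```

```bash
python3 -m jog '{"linear":[[0,0,0.5],[0,0,0.75],[-0.2,0,0],[-0.4,0.2,0],[-0.5,0.4,0],[-0.5,0.5,0],[-0.4,0.5,0],[0,0.35,-0.2],[0,0,0],[0,0,0]],"twist":[[0,0,0],[0,0,0],[0,0,0.5],[0,0,0.5],[0,0,0.5],[0,0,0.5],[0,0,0.5],[0,0,0.5],[0,0,0],[0,0,0]]}'
python3 - <<'E'
from h import *
s,f,im=grab("wrist");print(s["tool_pos"],s["tool_rot"],s["gripper_width"])
cv2.imwrite("pics/w2.png",cv2.resize(im,(800,600),interpolation=cv2.INTER_CUBIC))
E
```

```text
clock: 4.43
tool_pos: [0.5474, 0.011, 0.0454]
tool_rot: [[0.035, 0.999, -0.0], [0.999, -0.035, 0.0], [0.0, -0.0, -1.0]]
contact_force: [0.8, -0.0, -2.8]
gripper_width: 0.0394
gripper_force: 61.2
[0.54744231 0.01096852 0.04541811] [[ 3.51068939e-02  9.99383548e-01 -1.74588178e-04]
 [ 9.99383461e-01 -3.51068110e-02  4.57164208e-04]
 [ 4.50753154e-04 -1.90530153e-04 -9.99999880e-01]] 0.03937735278195096
```

View pics/w2.png

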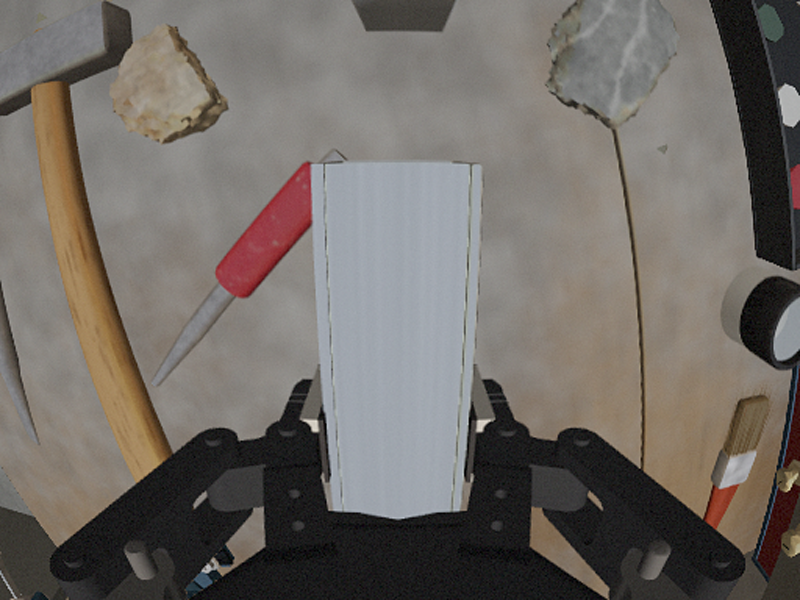

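The tube is held straight. Its mouth edge runs (325,163)-(470,163), and the lower edge of the stub's end face runs (365,31)-(445,31).

```bash
python3 - <<'E'
from h import *
s,f,im=grab("wrist");k=512/800
for z in(.051,.073):
  P=np.array([plane(s,f,u*k,v*k,z) for u,v in((365,31),(445,31))]);print(z,P,np.linalg.norm(P[0]-P[1]),P.mean(0))
for z in(.08,.0805):
  P=np.array([plane(s,f,u*k,v*k,z) for u,v in((325,163),(470,163))]);print("mouth",P,np.linalg.norm(P[0]-P[1]),P.mean(0))
P=np.array([plane(s,f,u*k,v*k,.08) for u,v in((341,510),(453,510))]);print("tube rear",P,P.mean(0))
for n in("scene","side"):
  s,f,im=grab(n)
  q=cv2.resize(im[120:270,170:370] if n=="scene" else im[120:270,190:390],None,fx=4,fy=4,interpolation=cv2.INTER_CUBIC)
  cv2.imwrite(f"pics/{n}2.png",q)
E
```

```text
0.051 [[0.54406521 0.1255846  0.051     ]
 [0.56729881 0.12490082 0.051     ]] 0.0232436580203024 [0.55568201 0.12524271 0.051     ]
0.073 [[0.54530366 0.11960732 0.073     ]
 [0.5648168  0.11903304 0.073     ]] 0.01952159251820057 [0.55506023 0.11932018 0.073     ]
mouth [[0.53518948 0.08675308 0.08      ]
 [0.56879694 0.0855315  0.08      ]] 0.03362965775518666 [0.55199321 0.08614229 0.08      ]
mouth [[0.5352661  0.08676002 0.0805    ]
 [0.56871853 0.08554407 0.0805    ]] 0.03347451967330653 [0.55199232 0.08615205 0.0805    ]
tube rear [[ 0.53047085 -0.01628904  0.08      ]
 [ 0.56576478 -0.01762029  0.08      ]] [ 0.54811782 -0.01695466  0.08      ]
```

View pics/side2.png

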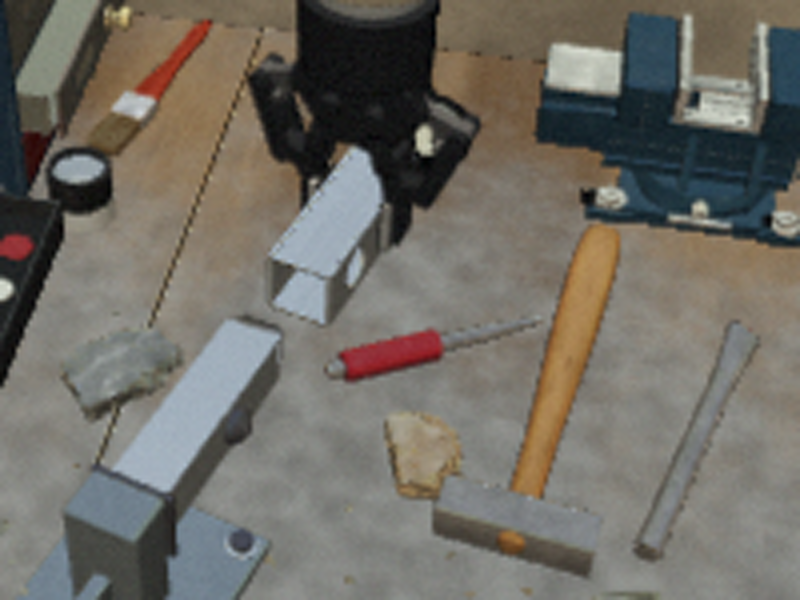

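Side view: the tube mouth at (300,270) is lined up with the stub end at (255,330), and the hole and button are on the same side. I'll advance and watch the force.

```bash
python3 -m jog '{"linear":[[0.03,0,0.04],[0.018,0.5,0],[0.01,0.3,0],[0.01,0.2,0],[0.005,0.13,0],[0,0,0]],"twist":[[0,0,0],[0,0,0],[0,0,0],[0,0,0],[0,0,0],[0,0,0]]}'; python3 -m jog '{"linear":[[0.005,0.13,0],[0.005,0.13,0],[0,0,0]],"twist":[[0,0,0],[0,0,0],[0,0,0]]}'
```

```text
clock: 5.13
tool_pos: [0.5505, 0.0568, 0.0468]
tool_rot: [[0.034, 0.999, -0.0], [0.999, -0.034, 0.0], [0.0, -0.0, -1.0]]
contact_force: [0.2, -0.2, -2.9]
gripper_width: 0.0393
gripper_force: 61.2
clock: 5.38
tool_pos: [0.551, 0.0667, 0.0469]
tool_rot: [[0.035, 0.999, 0.0], [0.999, -0.035, 0.0], [0.0, -0.0, -1.0]]
contact_force: [-0.4, 0.3, -3.2]
gripper_width: 0.0395
gripper_force: 61.2
```

```bash
python3 -m jog '{"linear":[[0.005,0.13,0],[0.005,0.13,0],[0,0,0]],"twist":[[0,0,0],[0,0,0],[0,0,0]]}'; python3 -m jog '{"linear":[[0.005,0.13,0],[0.005,0.13,0],[0,0,0]],"twist":[[0,0,0],[0,0,0],[0,0,0]]}'
python3 - <<'E'
from h import *
_,_,w=grab("wrist");_,_,a=grab("scene");_,_,b=grab("side")
o=np.zeros((600,800,3),np.uint8)
o[:,:400]=cv2.resize(w[0:300,156:356],(400,600),interpolation=cv2.INTER_CUBIC)
o[:300,400:]=cv2.resize(a[150:225,190:290],(400,300),interpolation=cv2.INTER_CUBIC)
o[300:,400:]=cv2.resize(b[165:240,200:300],(400,300),interpolation=cv2.INTER_CUBIC)
cv2.imwrite("pics/m3.png",o)
E
```

```text
clock: 5.63
tool_pos: [0.5514, 0.0776, 0.0469]
tool_rot: [[0.035, 0.999, 0.0], [0.999, -0.035, 0.001], [0.001, -0.0, -1.0]]
contact_force: [0.5, -0.4, -3.5]
gripper_width: 0.0392
gripper_force: 61.2
clock: 5.88
tool_pos: [0.5518, 0.0881, 0.0469]
tool_rot: [[0.035, 0.999, 0.0], [0.999, -0.035, 0.001], [0.001, 0.0, -1.0]]
contact_force: [-0.3, -0.2, -2.0]
gripper_width: 0.0395
gripper_force: 61.2
```

View pics/m3.png

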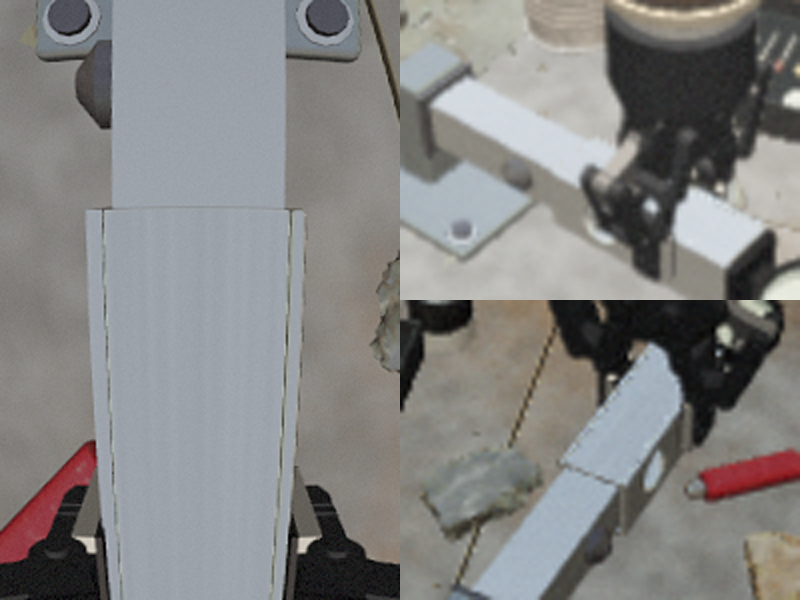

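The tube is on the stub with the mouth edge at row 208. The button's near side is at row 128, which is about 14.6 mm to go.

```bash
python3 -m jog '{"linear":[[0.005,0.13,0],[0.005,0.13,0],[0.002,0.05,0],[0,0,0]],"twist":[[0,0,0],[0,0,0],[0,0,0],[0,0,0]]}'; python3 -m jog '{"linear":[[0,0.03,0],[0,0.03,0],[0,0,0]],"twist":[[0,0,0],[0,0,0],[0,0,0]]}'; python3 -m jog '{"linear":[[0,0.03,0],[0,0]],"twist":[[0,0,0],[0,0,0]]}'
```

```text
clock: 6.37
tool_pos: [0.5522, 0.1, 0.0469]
tool_rot: [[0.035, 0.999, 0.0], [0.999, -0.035, 0.0], [0.0, -0.0, -1.0]]
contact_force: [0.7, 0.3, -2.1]
gripper_width: 0.0394
gripper_force: 61.2
clock: 6.62
tool_pos: [0.5522, 0.1015, 0.0469]
tool_rot: [[0.036, 0.999, -0.0], [0.999, -0.036, 0.0], [0.0, -0.0, -1.0]]
contact_force: [0.6, 0.4, -2.1]
gripper_width: 0.0394
gripper_force: 61.2schema error: expected 3 numbers
```

```bash
python3 -m jog '{"linear":[[0,0.03,0],[0,0.03,0],[0,0,0]],"twist":[[0,0,0],[0,0,0],[0,0,0]]}'; python3 -m jog '{"linear":[[0,0.02,0],[0,0,0]],"twist":[[0,0,0],[0,0,0]]}'
```

```text
clock: 6.87
tool_pos: [0.5522, 0.104, 0.0469]
tool_rot: [[0.036, 0.999, 0.0], [0.999, -0.036, 0.0], [0.0, 0.0, -1.0]]
contact_force: [1.1, 0.3, -2.1]
gripper_width: 0.0392
gripper_force: 61.2
clock: 7.03
tool_pos: [0.5522, 0.1046, 0.0469]
tool_rot: [[0.036, 0.999, 0.0], [0.999, -0.036, 0.0], [0.0, 0.0, -1.0]]
contact_force: [-0.6, -0.8, -2.4]
gripper_width: 0.0394
gripper_force: 61.2
```

```bash
python3 -m jog '{"linear":[[0,0.02,0],[0,0,0]],"twist":[[0,0,0],[0,0,0]]}'; python3 -m jog '{"linear":[[0,0.02,0],[0,0,0]],"twist":[[0,0,0],[0,0,0]]}';  python3 - <<'E'
from h import *
s,_,w=grab("wrist");print(s["contact_force"])
cv2.imwrite("pics/w4.png",cv2.resize(w[0:150,156:356],None,fx=3,fy=3,interpolation=cv2.INTER_CUBIC))
E
```

```text
clock: 7.2
tool_pos: [0.5522, 0.1052, 0.0469]
tool_rot: [[0.036, 0.999, 0.0], [0.999, -0.036, -0.0], [-0.0, 0.0, -1.0]]
contact_force: [0.3, -0.6, -2.6]
gripper_width: 0.0394
gripper_force: 61.2
clock: 7.37
tool_pos: [0.5522, 0.1055, 0.0469]
tool_rot: [[0.036, 0.999, -0.0], [0.999, -0.036, -0.001], [-0.001, 0.0, -1.0]]
contact_force: [0.3, -3.6, -2.5]
gripper_width: 0.0392
gripper_force: 61.3
[ 0.25517481 -3.56554385 -2.45036884]
```

View pics/w4.png

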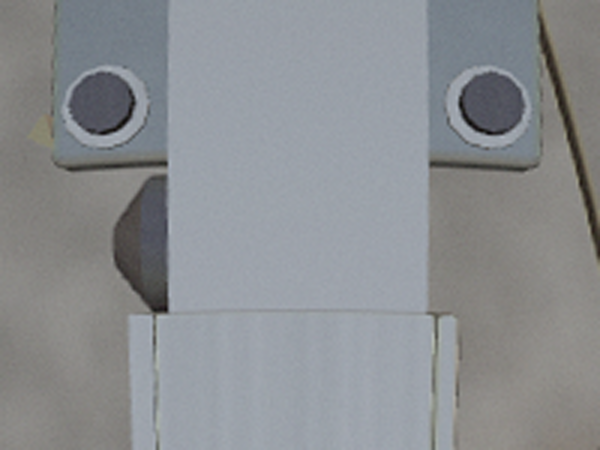

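Contact confirmed: −3.6 N with the edge at the button's side. I'll release, then slide the open fingers forward so the pads straddle the mouth edge.

```bash
python3 -m jog '{"linear":[[0,0,0],[0,0,0],[0,0,0],[0,0,0],[0,0,0],[0,0,0]],"twist":[[0,0,0],[0,0,0],[0,0,0],[0,0,0],[0,0,0],[0,0,0]]}' 1; python3 -m jog '{"linear":[[0.01,0.35,-0.06],[0.02,0.5,-0.06],[0.02,0.5,0],[0.015,0.35,0],[0.005,0.16,0],[0,0,0],[0,0,0]],"twist":[[0,0,0],[0,0,0],[0,0,0],[0,0,0],[0,0,0],[0,0,0],[0,0,0]]}'
python3 - <<'E'
from h import *
_,_,w=grab("wrist");_,fa,a=grab("scene");_,fb,b=grab("side")
o=np.zeros((600,800,3),np.uint8)
o[:300,:400]=cv2.resize(w,(400,300),interpolation=cv2.INTER_AREA)
o[300:,:400]=cv2.resize(w[234:384,156:356],(400,300),interpolation=cv2.INTER_CUBIC)
o[:300,400:]=cv2.resize(a[150:225,180:280],(400,300),interpolation=cv2.INTER_CUBIC)
o[300:,400:]=cv2.resize(b[185:260,210:310],(400,300),interpolation=cv2.INTER_CUBIC)
cv2.imwrite("pics/m5.png",o)
E
```

```text
clock: 7.92
tool_pos: [0.5523, 0.1063, 0.047]
tool_rot: [[0.036, 0.999, 0.0], [0.999, -0.036, 0.0], [0.0, 0.0, -1.0]]
contact_force: [0.2, -0.2, 0.8]
gripper_width: 0.0854
gripper_force: 0.0
clock: 8.5
tool_pos: [0.555, 0.1802, 0.0421]
tool_rot: [[0.036, 0.999, 0.0], [0.999, -0.036, -0.001], [-0.001, 0.0, -1.0]]
contact_force: [-0.4, 0.4, -0.4]
gripper_width: 0.0855
gripper_force: 0.0
```

View pics/m5.png

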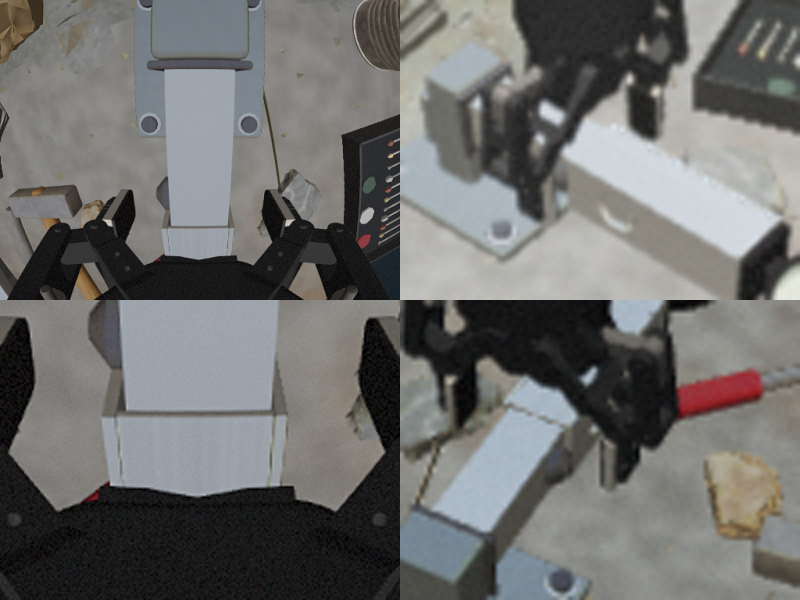

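The tube stays on the stub, with its mouth edge at row 415 of the lower-left crop and the button at (105,335) just ahead of it. The open pads flank this spot.

```bash
python3 - <<'E'
from h import *
s,f,w=grab("wrist")
t=s["tool_pos"]
print("mouth",(plane(s,f,253.5,291.5,.0825)-t)[:2],"button near edge",(plane(s,f,207,269,.062)-t)[:2],"button far",(plane(s,f,208,228,.062)-t)[:2], "collar", (plane(s,f,254,87,.085)-t)[:2])
for y in(-.011,0,.011):
  for sg in(-1,1):
    print("pad edge px for tool x",y,[np.round(proj(s,f,t+s["tool_rot"]@[y,sg*.0427,-z])) for z in(.013,.03)])
A=grab("scene")[:2];B=grab("side")[:2]
# button: scene crop(555,180), side crop(555,465); mouth near top corner scene crop(565,150), side crop(575,415)/( 505,405)
p=lambda c,ox,oy,u,v:(ox+(u-400)/4,oy+v/4)
print("button sd z.062",plane(*B,210+(555-400)/4,185+(465-300)/4,.064)[:2]-t[:2])
print("mouth top sd",plane(*B,210+(540-400)/4,185+(412-300)/4,.0825)[:2]-t[:2])
print("hole sc z.062",plane(*A,180+(617-400)/4,150+217/4,.062)[:2]-t[:2])
E
```

```text
mouth [0.00091989 0.00048759] button near edge [-0.02203237 -0.00073296] button far [-0.01919737  0.02165541] collar [0.00419039 0.08216687]
pad edge px for tool x -0.011 [array([172., 275.]), array([164., 294.])]
pad edge px for tool x -0.011 [array([332., 276.]), array([339., 295.])]
pad edge px for tool x 0 [array([170., 258.]), array([161., 276.])]
pad edge px for tool x 0 [array([334., 258.]), array([343., 276.])]
pad edge px for tool x 0.011 [array([167., 239.]), array([157., 256.])]
pad edge px for tool x 0.011 [array([337., 239.]), array([346., 256.])]
button sd z.062 [-0.0202828   0.01629843]
mouth top sd [-0.00456033  0.00160457]
hole sc z.062 [-0.02611137 -0.0397538 ]
```

```bash
python3 -m jog '{"linear":[[0,0.05,0],[0,0,0],[0,0,0],[0,0,0],[0,0,0],[0,0,0],[0,0,0],[0,0,0],[0,0,0],[0,0,0]],"twist":[[0,0,0],[0,0,0],[0,0,0],[0,0,0],[0,0,0],[0,0,0],[0,0,0],[0,0,0],[0,0,0],[0,0,0]]}' 0
```

```text
clock: 9.63
tool_pos: [0.5545, 0.1826, 0.0421]
tool_rot: [[0.036, 0.999, -0.001], [0.999, -0.036, 0.0], [0.0, -0.001, -1.0]]
contact_force: [-4.8, 0.2, 6.0]
gripper_width: 0.0391
gripper_force: 59.9
```

The pads are shut on the tube at 39 mm, so the button is pressed level with it. Now I'll push.

```bash
python3 -m jog '{"linear":[[0.002,0.06,0],[0.002,0.06,0],[0,0,0]],"twist":[[0,0,0],[0,0,0],[0,0,0]]}'; python3 -m jog '{"linear":[[0.002,0.06,0],[0.002,0.06,0],[0,0,0]],"twist":[[0,0,0],[0,0,0],[0,0,0]]}'
```

```text
clock: 9.88
tool_pos: [0.5546, 0.1845, 0.0421]
tool_rot: [[0.038, 0.999, -0.001], [0.999, -0.038, -0.003], [-0.003, -0.001, -1.0]]
contact_force: [-5.0, -8.4, 7.8]
gripper_width: 0.0391
gripper_force: 60.4
clock: 10.13
tool_pos: [0.5547, 0.1874, 0.0421]
tool_rot: [[0.039, 0.999, -0.002], [0.999, -0.039, -0.005], [-0.005, -0.002, -1.0]]
contact_force: [-5.5, -12.0, 9.7]
gripper_width: 0.0392
gripper_force: 59.7
```

```bash
python3 -m jog '{"linear":[[0.002,0.06,0],[0.002,0.06,0],[0,0,0]],"twist":[[0,0,0],[0,0,0],[0,0,0]]}'; python3 -m jog '{"linear":[[0.002,0.06,0],[0.002,0.06,0],[0,0,0]],"twist":[[0,0,0],[0,0,0],[0,0,0]]}'
```

```text
clock: 10.38
tool_pos: [0.5549, 0.193, 0.0422]
tool_rot: [[0.039, 0.999, -0.002], [0.999, -0.039, -0.004], [-0.004, -0.002, -1.0]]
contact_force: [-7.1, -8.4, 11.4]
gripper_width: 0.0392
gripper_force: 60.0
clock: 10.63
tool_pos: [0.5551, 0.1972, 0.0422]
tool_rot: [[0.039, 0.999, -0.002], [0.999, -0.039, -0.005], [-0.005, -0.002, -1.0]]
contact_force: [-6.9, -12.2, 11.7]
gripper_width: 0.0392
gripper_force: 60.1
```

```bash
cat >> h.py <<'E'
def lens():
    out=[]
    for n in("scene","side"):
        s,f,im=grab(n);hsv=cv2.cvtColor(im,cv2.COLOR_BGR2HSV)
        m=cv2.inRange(hsv,(20,15,170),(40,90,255));m=cv2.morphologyEx(m,cv2.MORPH_OPEN,np.ones((3,3)))
        k,l,st,c=cv2.connectedComponentsWithStats(m)
        for i in range(1,k):
            if st[i,4]>60:
                p=plane(s,f,*c[i],.05)
                if .4<p[0]<.75 and -.2<p[1]<.3: out.append((n,int(st[i,4]),np.round(c[i],1).tolist(),np.round(p[:2],4).tolist()))
    return out
E
python3 - <<'E'
from h import *
print(*lens(),sep="\n")
E
python3 -m jog '{"linear":[[0.004,0.12,0],[0.004,0.12,0],[0,0,0],[0,0,0]],"twist":[[0,0,0],[0,0,0],[0,0,0],[0,0,0]]}'
python3 - <<'E'
from h import *
print(*lens(),sep="\n")
E
```

```text
('scene', 155, [154.2, 217.5], [0.4026, 0.2639])
('side', 110, [272.1, 177.1], [0.5583, 0.0187])
clock: 11.07
tool_pos: [0.5553, 0.2071, 0.0422]
tool_rot: [[0.039, 0.999, -0.002], [0.999, -0.039, -0.004], [-0.004, -0.002, -1.0]]
contact_force: [-6.2, -11.3, 11.4]
gripper_width: 0.0394
gripper_force: 60.1
('scene', 149, [154.5, 217.3], [0.4033, 0.2637])
('side', 96, [270.4, 178.0], [0.5607, 0.0238])
```

```bash
cat >> h.py <<'E'
def axis(y): return .5553+.037*(y-.19)
def endedge():
    for n in("scene","side"):
        s,f,im=grab(n);g=cv2.cvtColor(im,cv2.COLOR_BGR2GRAY).astype(np.float32)
        ys=np.arange(.0,.26,.002)
        for off in(-.01,0.01):
            uv=np.array([proj(s,f,[axis(y)+off,y,.081]) for y in ys],np.float32)
            v=cv2.remap(g,uv[:,:1].copy(),uv[:,1:].copy(),cv2.INTER_LINEAR).ravel()
            print(n,off,' '.join(str(int(x)) for x in v[::2]))
E
python3 - <<'E'
from h import *
endedge()
E
```

```text
scene -0.01 224 229 228 229 229 229 230 229 229 228 226 226 215 183 100 53 51 30 27 45 78 205 213 212 212 211 212 212 212 211 211 211 212 212 212 212 211 211 211 211 210 211 211 210 210 211 212 211 211 211 210 179 70 44 72 138 155 56 44 55 64 85 53 60 83
scene 0.01 177 126 78 102 136 164 179 163 156 131 102 77 87 150 174 158 136 117 68 48 113 209 215 214 214 213 214 214 214 213 214 213 213 214 214 214 213 213 213 214 214 214 214 213 213 213 213 213 213 214 213 210 202 204 113 46 46 54 57 47 47 48 46 40 48
side -0.01 115 118 120 122 127 127 92 32 58 130 161 191 199 198 199 201 205 207 207 206 198 105 91 183 181 183 181 183 182 181 180 180 179 174 87 39 100 82 28 24 22 18 16 17 26 37 39 36 20 21 23 53 167 182 181 181 182 184 183 184 186 184 185 184 185
side 0.01 113 113 116 122 125 119 117 98 63 34 58 106 145 166 187 201 201 201 202 193 96 28 85 176 175 129 63 15 17 15 14 16 17 12 18 16 21 24 20 21 20 23 27 26 17 21 15 45 168 183 181 169 174 182 178 181 180 182 182 185 182 182 185 184 182
```

The tube end edge is now at y≈.083, so the tube has moved with the gripper without slipping. About 20 mm remain.

```bash
python3 -m jog '{"linear":[[0.004,0.12,0],[0.004,0.12,0],[0.002,0.06,0],[0,0,0],[0,0,0]],"twist":[[0,0,0],[0,0,0],[0,0,0],[0,0,0],[0,0,0]]}';python3 -m jog '{"linear":[[0.002,0.05,0],[0.002,0.05,0],[0,0,0]],"twist":[[0,0,0],[0,0,0],[0,0,0]]}'; python3 -m jog '{"linear":[[0.001,0.03,0],[0,0,0],[0,0,0]],"twist":[[0,0,0],[0,0,0],[0,0,0]]}'
```

```text
clock: 11.68
tool_pos: [0.5559, 0.2216, 0.0422]
tool_rot: [[0.038, 0.999, -0.001], [0.999, -0.038, -0.002], [-0.002, -0.001, -1.0]]
contact_force: [-5.3, -4.8, 7.3]
gripper_width: 0.0394
gripper_force: 59.9
clock: 11.93
tool_pos: [0.5564, 0.2253, 0.0422]
tool_rot: [[0.038, 0.999, -0.001], [0.999, -0.038, -0.002], [-0.002, -0.001, -1.0]]
contact_force: [-3.8, -4.6, 7.7]
gripper_width: 0.0395
gripper_force: 59.7
clock: 12.18
tool_pos: [0.5567, 0.2259, 0.0423]
tool_rot: [[0.038, 0.999, -0.0], [0.999, -0.038, -0.003], [-0.003, -0.0, -1.0]]
contact_force: [-3.0, -6.5, 6.9]
gripper_width: 0.0392
gripper_force: 59.7
```

```bash
python3 -m jog '{"linear":[[0.001,0.03,0],[0.001,0.03,0],[0,0,0]],"twist":[[0,0,0],[0,0,0],[0,0,0]]}'; python3 -m jog '{"linear":[[0.001,0.03,0],[0,0.03,0],[0,0,0]],"twist":[[0,0,0],[0,0,0],[0,0,0]]}'
python3 - <<'E'
from h import *
endedge()
E
```

```text
clock: 12.43
tool_pos: [0.5572, 0.2279, 0.0422]
tool_rot: [[0.038, 0.999, 0.0], [0.999, -0.038, -0.003], [-0.003, 0.001, -1.0]]
contact_force: [-1.6, -8.0, 6.2]
gripper_width: 0.0392
gripper_force: 59.6
clock: 12.68
tool_pos: [0.5575, 0.2299, 0.0423]
tool_rot: [[0.039, 0.999, 0.001], [0.999, -0.039, -0.004], [-0.004, 0.001, -1.0]]
contact_force: [-1.3, -8.1, 6.3]
gripper_width: 0.0392
gripper_force: 59.7
scene -0.01 174 175 174 120 61 197 229 228 228 226 226 227 228 229 229 229 231 229 213 168 78 52 46 29 31 49 105 209 212 212 212 213 212 212 212 212 211 211 210 212 211 211 210 211 211 210 210 210 210 212 210 211 210 210 210 211 205 134 50 41 83 148 118 46 41
scene 0.01 183 183 181 181 183 178 110 73 130 177 190 195 195 191 182 162 126 82 80 122 160 159 152 112 46 53 140 209 214 214 213 213 213 212 213 213 213 214 214 213 213 213 213 213 213 213 213 213 213 213 213 213 213 213 213 213 211 209 208 190 90 43 47 65 79
side -0.01 117 121 120 125 128 129 121 121 123 116 113 98 32 58 138 167 203 208 210 210 211 210 212 214 214 211 148 40 138 185 182 185 183 181 183 181 182 181 183 180 169 54 78 110 63 26 20 16 17 23 37 39 43 41 24 22 20 55 177 184 185 186 186 185 187
side 0.01 114 114 118 123 125 119 120 120 119 120 121 119 87 47 41 91 141 160 185 206 207 206 205 206 206 195 41 53 161 186 186 180 143 96 7 11 16 18 18 16 18 16 20 21 21 19 17 21 22 23 21 20 14 42 165 184 184 156 176 186 185 183 185 185 184
```

```bash
python3 -m jog '{"linear":[[0.001,0.03,0],[0,0,0],[0,0,0]],"twist":[[0,0,0],[0,0,0],[0,0,0]]}'; python3 -m jog '{"linear":[[0.001,0.03,0],[0,0,0],[0,0,0]],"twist":[[0,0,0],[0,0,0],[0,0,0]]}'
cat > hole.py <<'E'
from h import *
for n in("scene","side"):
    s,f,im=grab(n);g=cv2.cvtColor(im,cv2.COLOR_BGR2GRAY).astype(np.float32)
    for z in(.072,.067,.062,.057,.052):
        uv=np.array([proj(s,f,[axis(y)-.0205,y,z]) for y in np.arange(.15,.24,.003)],np.float32)
        print(n,z,' '.join(str(int(x)) for x in cv2.remap(g,uv[:,:1].copy(),uv[:,1:].copy(),cv2.INTER_LINEAR).ravel()))
E
python3 hole.py
```

```text
clock: 13.03
tool_pos: [0.5575, 0.2299, 0.0422]
tool_rot: [[0.039, 0.999, 0.0], [0.999, -0.039, -0.005], [-0.005, 0.001, -1.0]]
contact_force: [-1.5, -11.2, 7.1]
gripper_width: 0.0395
gripper_force: 59.7
clock: 13.28
tool_pos: [0.5575, 0.2301, 0.0421]
tool_rot: [[0.04, 0.999, 0.0], [0.999, -0.04, -0.006], [-0.006, 0.0, -1.0]]
contact_force: [-2.4, -14.4, 6.2]
gripper_width: 0.0394
gripper_force: 59.7
scene 0.072 135 134 132 134 134 133 134 135 135 132 129 126 125 124 123 124 124 129 134 135 135 133 127 112 125 107 61 45 47 43
scene 0.067 135 136 135 135 136 135 134 134 132 126 117 111 113 117 120 115 116 125 132 137 134 132 129 104 120 125 97 58 39 37
scene 0.062 135 135 135 135 134 135 134 135 134 124 100 91 98 108 113 117 121 134 139 135 135 131 118 114 122 126 97 64 44 40
scene 0.057 135 136 135 136 136 136 136 137 136 136 124 97 81 91 92 109 126 150 152 140 137 132 116 117 124 126 103 55 39 38
scene 0.052 134 135 136 135 135 135 137 136 136 135 136 147 129 129 132 127 138 141 142 139 135 132 124 116 124 122 108 63 48 40
side 0.072 76 76 76 77 74 92 112 111 96 53 46 47 51 53 70 72 67 33 23 29 38 40 40 34 26 21 20 26 54 111
side 0.067 74 74 76 78 96 110 110 90 53 47 52 66 75 73 76 71 40 33 38 41 41 39 34 29 23 22 26 38 98 98
side 0.062 74 77 80 101 112 110 85 46 47 57 103 102 99 62 67 58 36 42 42 41 39 30 23 23 24 21 29 77 98 100
side 0.057 61 77 107 113 108 70 45 39 53 66 77 64 51 61 55 42 41 40 43 38 26 19 23 24 19 26 55 81 97 98
side 0.052 82 108 109 98 61 41 36 32 35 36 22 28 37 38 32 29 34 36 32 22 21 21 24 20 23 30 54 81 96 99
```

The tube is now blocked, with force rising and no motion, so the button is in the hole. I'll ease back to centre, release and lift away.

```bash
python3 -m jog '{"linear":[[0,-0.08,0],[0,0,0],[0,0,0]],"twist":[[0,0,0],[0,0,0],[0,0,0]]}'; python3 -m jog '{"linear":[[0,0,0],[0,0,0],[0,0,0],[0,0,0],[0,0,0],[0,0,0],[0,0,0]],"twist":[[0,0,0],[0,0,0],[0,0,0],[0,0,0],[0,0,0],[0,0,0],[0,0,0]]}' 1; python3 -m jog '{"linear":[[0,0,0.4],[0,0,0.7],[0,0,1],[0,0,1],[0,0,0.9],[0,0,0],[0,0,0]],"twist":[[0,0,0],[0,0,0],[0,0,0],[0,0,0],[0,0,0],[0,0,0],[0,0,0]]}'
python3 - <<'E'
from h import *
endedge()
s,f,w=grab("wrist");cv2.imwrite("pics/w9.png",w)
print(s["tool_pos"],s["contact_force"])
g=cv2.cvtColor(w,cv2.COLOR_BGR2GRAY).astype(np.float32)
for off in(-.022,-.024,-.028,-.034,0):
    uv=np.array([proj(s,f,[axis(y)+off,y,.062 if off else .081]) for y in np.arange(.12,.27,.003)],np.float32)
    print(off,' '.join(str(int(x)) for x in cv2.remap(g,uv[:,:1].copy(),uv[:,1:].copy(),cv2.INTER_LINEAR).ravel()))
E
python3 hole.py
```

```text
clock: 13.63
tool_pos: [0.5574, 0.23, 0.0422]
tool_rot: [[0.038, 0.999, 0.001], [0.999, -0.038, -0.003], [-0.002, 0.001, -1.0]]
contact_force: [-1.1, -7.7, 4.4]
gripper_width: 0.039
gripper_force: 60.7
clock: 14.22
tool_pos: [0.5568, 0.2327, 0.0421]
tool_rot: [[0.036, 0.999, 0.0], [0.999, -0.036, 0.0], [0.0, 0.0, -1.0]]
contact_force: [-0.2, 0.2, -0.4]
gripper_width: 0.0856
gripper_force: 0.0
clock: 14.8
tool_pos: [0.5581, 0.233, 0.2046]
tool_rot: [[0.036, 0.999, 0.004], [0.999, -0.036, 0.003], [0.003, 0.004, -1.0]]
contact_force: [-0.6, -0.3, -0.9]
gripper_width: 0.0854
gripper_force: 0.0
scene -0.01 173 174 173 117 44 140 224 227 227 226 224 226 227 227 227 228 230 228 213 178 84 54 49 31 28 47 95 196 211 211 212 211 211 210 210 210 210 210 210 210 210 210 210 209 209 209 209 209 209 208 209 209 210 209 209 210 209 210 212 211 213 212 213 212 193
scene 0.01 181 181 180 181 184 175 93 100 176 201 206 212 206 202 194 180 171 113 76 106 155 157 150 97 37 47 111 202 213 213 212 212 212 212 212 212 211 212 212 212 212 212 212 212 212 212 212 211 212 212 211 211 211 211 211 211 211 210 2
[... 2127 characters left out ...]
109 130 157 144 136 135 133 132 133 133 134 134 133 131 131
scene 0.052 134 136 135 134 135 135 135 133 131 135 138 170 159 148 146 135 147 159 150 140 135 134 134 133 135 143 149 149 132 118
side 0.072 72 71 72 72 71 69 70 68 72 70 70 72 69 70 72 74 73 73 74 73 72 73 72 72 76 77 84 94 85 71
side 0.067 71 71 71 72 72 69 71 69 68 69 71 66 61 67 70 70 66 68 67 62 69 70 74 72 72 76 84 96 82 65
side 0.062 71 72 72 72 69 72 68 69 69 70 67 55 63 66 69 62 55 52 52 69 72 69 70 70 70 73 85 93 83 69
side 0.057 72 73 74 72 74 70 70 67 69 64 54 59 65 65 55 48 47 69 104 82 69 69 68 70 70 73 86 93 84 78
side 0.052 71 69 71 71 70 69 67 71 69 65 56 61 66 47 39 58 124 150 96 73 68 68 72 70 70 79 85 92 105 93
```

The wrist image samples show the dark button standing out past the tube's outer face, centred at y≈0.19. It is locked, and the robot is clear.

```bash
python3 -c "
from cell import r
print(r.close_job())"
```

```text
the job is handed in; nothing more can be done
None
```

The lens arm is on the stub with the spring button out through its hole, and the job is handed in at about 15 s on the robot clock, with the gripper lifted clear. I judged the lock from the tube stopping as the push force rose, and from pixel samples showing the button standing out past the tube wall, since my 10 picture views were already used.

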